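# Start the dust extractor from its switch board and hand control

### The arm

A 6-joint arm with a two-finger parallel gripper is mounted at the origin on a cart in front of the work surface, level with it; the furniture and walls round the work are solid. World frame = base frame: x ahead of the robot, y to its left, z up, the work surface at z = 0. Lengths are in m, angles in rad, forces in N, time in s.
With the tool pointing down it reaches from about 0.275 to 0.825 m from the base axis. Payload 4.9 kg.
Tool frame: the origin (TCP) lies between the finger pads; the fingertips stand 17 mm ahead of it and the grasp point (between the pads) lies 2 mm behind it (manip.nose_length is the distance from the TCP to the fingertips, in m); z points along the fingers, y is the direction in which the jaws open and shut (so a half turn about z gives the same grasp; the last joint's range is limited). The gripper opens to 85 mm and grips with 20 to 120 N. Pads are 22 mm wide; open, the fingers measure 114 mm over their backs; the gripper's body (76 mm by 85 mm) begins 54 mm behind the grasp point. The pads swing forward as they close: fully open they stand 13 mm farther back than shut.
Start: joints at [-1.29, 0.326, -0.193, 1.052, 0, 1.437], TCP at [0.222, -0.503, 0.248] pointing down, gripper open.
Joint ranges: [-2.65, 2.65], [-0.97, 1.79], [-1.3, 1.35], [-1.93, 2.1], [-1.47, 1.37], [-3.14, 3.14]. Speed limits (rad/s): [2.57, 2.57, 3.14, 3.14, 3.14, 3.14].

### API

Orientations are given as a 3x3 rotation matrix whose columns are the frame's x, y, z axes.
In Python, from plant import telemetry, viewer, workorder, manip gives the robot as it stands.
- The arm moves only by the shell command python3 -m pendant 'ROWS'. ROWS is JSON, a list of rows, each an object of numbers: "dx", "dy", "dz": the shift along the tool's x, y, z in m; "wx", "wy", "wz": the turn, a rotation vector about the tool's x, y, z in degrees; "gripper": the opening, from 0 (shut) to 1 (fully open). In form: [{"dx": .., "dy": .., "dz": .., "wx": .., "wy": .., "wz": .., "gripper": ..}, ...]. A call has 1 to 5 rows; each row is the pose to reach, as a shift and turn from the pose commanded when the call began, along the tool's axes at that moment; what a row does not reach only later rows make up. A row lasts 1/10 s, in which the tool goes at most 50 mm and 8.59 degrees, less where a joint would pass 70% of its speed; a pose out of reach is approached as far as the arm can. A call with a gripper value outside its range is refused whole. The fingers move at their own pace and stop on an object; the grip force is fixed at half the most. Time passes only in rows, so rows that repeat a pose let the fingers close. It gives the time, the measured TCP pose, the force and the opening at its end, in the units of the state.
- telemetry.read_state(): the state, without advancing time (a new reading comes with each control period).
- viewer.get_image(name): name is "scene" or "top" or "wrist"; returns the picture (480x640x3 uint8, red, green, blue); there is no depth.
- viewer.camera_info(name): a dict with "mtx" (3x3 intrinsics, pixels), "T" (4x4, takes a point from camera to world coordinates). Camera axes: x right, y up, looking along -z (the intrinsics and any distortion apply to the point x, -y, -z); pixel columns grow to the right and rows downward; lengths in m; the calibration is good to about 2 mm. A picture is of the moment at which its call begins: read the wrist's pose just before it. camera_info takes no time and is no camera call; for the wrist camera it gives the pose at the moment of the call.
- workorder.job_done(): hands the job in, once; it reports no verdict.
The state is a dict: "clock": time; "q": joint angles; "joint_vel": joint speeds; "tau": joint torques, N m; "tcp_pos": TCP position; "ee_rot": TCP orientation; "contact_force": force on the tool from outside, world axes, zero at the start; "ft_torque": the same for the moment, N m; "width": finger opening in m.
Only numpy, scipy, OpenCV 4.12 (cv2) and the standard library are available. Lean on these libraries where they do the work, as an engineer would, in place of code of your own. Each camera call takes 0.05 s, during which the arm holds its last target. There are 200 camera calls.

### The job

Start the dust extractor: on the switch board push the raised end of the wide rocker fully down, then the raised end of the narrow rocker fully down, and last press the smaller, flat-topped button on the hand control fully home and let it spring back up. Do it with the fingertips only and in that order; leave the mushroom-headed button alone, do not pick up or shift the hand control, and do not disturb the nut, the tape roll and the marker pen lying nearby.

Things in the scene. Friction and masses are not known exactly. Their poses are not given: they have to be found in the camera images.
- board: Fixed plywood board 130 x 230 x 12 mm on the bench; origin at the centre of its underside, x along its short side, y along its long side. Two grey switch boxes, each 86 x 66 x 42 mm, stand on it 110 mm apart, side by side along y; which one is on the left varies.
- wide: The switch box with the WIDE black rocker (44 mm wide, 56 mm long) in its top. Origin at the centre of the box's underside; axes as the board's. The rocker tips about an axis along y above the origin; its far end (+x) starts raised. Pushed down, that half lies level, 6.5 mm above the box top, 3.5 mm proud of the frame round it.
- wide_end (a point): Point on top of the raised half (28 mm long) of the wide rocker, mid-width, 19 mm from the pivot axis. About 68 mm above the bench at the start, about 60 mm when fully down. Axes turn with the rocker: at the start x points level to the raised end, y along the pivot axis, z up.
- narrow: The other switch box, with the NARROW black rocker (20 mm wide, 56 mm long); the same in all else.
- wide_rocker (a joint): Angle of the wide rocker: 0 = as it starts (off, far end raised 20 degrees), 0.35 rad = far end fully down (on). It stays where it is left; stiff by friction, about 2 to 3 N at the point.
- narrow_end (a point): The same point on the NARROW rocker (20 mm wide, 56 mm long) of the other grey switch box, which is otherwise the same in size, height and axes; also 19 mm from the pivot, about 68 mm above the bench at the start and about 60 mm when fully down.
- narrow_rocker (a joint): Angle of the narrow rocker: 0 = as it starts (off, far end raised), 0.35 rad = far end fully down (on). Stays where it is left, about 2 to 3 N at the point.
- start_top (a point): Centre of the top of the flat-topped round black button (30 mm diameter), the smaller of two on the hand control: a loose grey and black box 84 x 200 x 40 mm, 0.6 to 1 kg, flat on the bench. 12.5 mm above the box, 52 mm above the bench, 55 mm from the box's middle towards its +y. x and y axes along the 84 and 200 mm sides, z up.
- start (a joint): Travel of the flat-topped button: 0 = up, 0.006 m = fully home. Springs back; about 1 N to start, 4 N when home.
- stop_top (a point): Top of the mushroom-headed black button (44 mm diameter, 28 mm tall) on the hand control, 52 mm from the box's middle towards -y, 68 mm above the bench. Not to be pressed.
- stop (a joint): Travel of the mushroom-headed button: 0 = up, 0.006 m = fully in. Springs back; 1 to 4 N.
- control: The hand control itself; origin at the centre of its underside, axes as for its buttons.
- nut_c (a point): Centre of a loose steel hexagon nut, 31 x 35 x 14 mm, lying on the plywood board between the two switch boxes. Bystander.
- tape_c (a point): Centre of a loose small roll of dark tape, 50 mm across, 19 mm high, lying on the bench. Bystander.
- pen_c (a point): Centre of a loose marker pen 132 mm long, 16 mm thick, lying on the bench. Bystander.

How it is judged:
By the outcome, as a careful person would: the job done as asked, in the order asked, and still so for the second after the job is handed in, with the robot touching nothing.
It also fails if it takes over 42 s, if anything falls off the work surface, if the arm or the gripper's body presses on something with over 40 N, if the wrist force passes 120 N, or if a joint passes its speed limit or range.

## Working session

There is one attempt and no reset: what is moved stays moved. The work goes in short steps, Python scripts to look and compute and a shell command to move; the robot and the scene stay as the last step left them, time stands still between calls to the robot, and variables do not carry over. Pictures are saved under pics/ and viewed, about 8 in all and at most 12, crops included, and the job is handed in when it is done.

```bash
mkdir -p pics; python3 - <<'E'
from plant import telemetry, viewer, manip
import cv2,numpy as np
s=telemetry.read_state()
print(s['clock'],s['tcp_pos'],s['ee_rot'],s['width'],manip.nose_length)
for n in ['scene','top']:
    im=viewer.get_image(n); cv2.imwrite(f'pics/{n}0.png',im[:,:,::-1])
    c=viewer.camera_info(n); print(n,{k:np.round(np.array(v),4).tolist() if not isinstance(v,str) else v for k,v in c.items()})
E
```

```text
0.0 [ 0.22149584 -0.50283209  0.24750395] [[ 9.15195999e-01  4.03008745e-01 -4.85305909e-04]
 [ 4.03008981e-01 -9.15194573e-01  1.62949662e-03]
 [ 2.12552052e-04 -1.68689142e-03 -9.99998555e-01]] 0.08502579321444048 0.017
scene {'mtx': [[530.04, 0.0, 313.8265], [0.0, 530.04, 235.5547], [0.0, 0.0, 1.0]], 'T': [[-0.5979, 0.4727, -0.6474, -0.0309], [-0.8015, -0.3677, 0.4717, 0.4257], [-0.0151, 0.8009, 0.5987, 0.6274], [0.0, 0.0, 0.0, 1.0]]}
top {'mtx': [[446.2305, 0.0, 314.0818], [0.0, 446.2305, 237.3136], [0.0, 0.0, 1.0]], 'T': [[0.0093, 0.9805, -0.1965, 0.4283], [-0.9995, 0.0149, 0.0268, 0.0199], [0.0292, 0.1961, 0.9801, 0.9156], [0.0, 0.0, 0.0, 1.0]]}
```

View pics/top0.png

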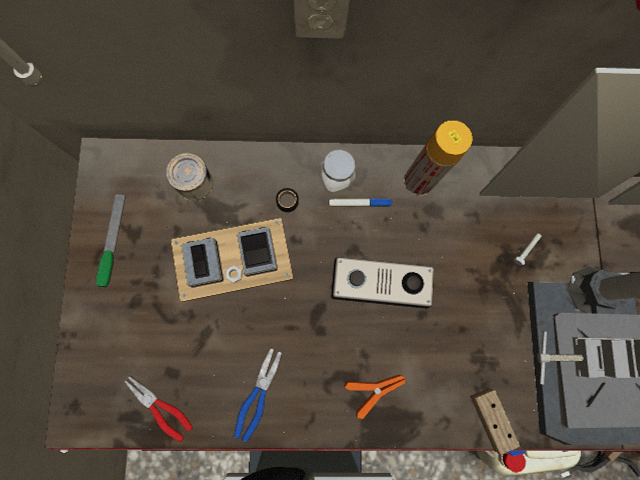

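View pics/scene0.png

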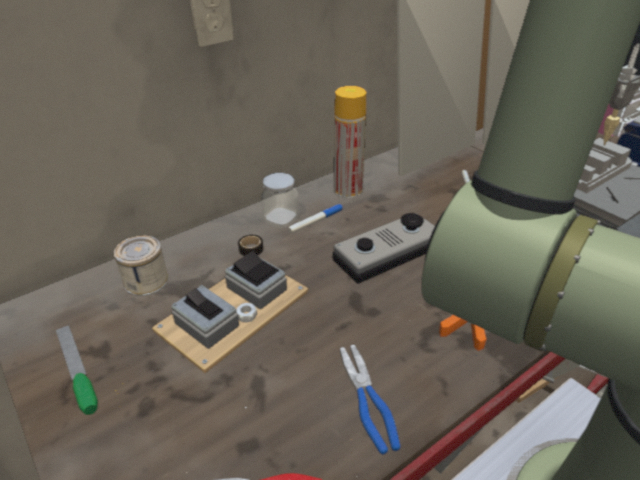

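The top view shows the board centred at about (232,260), with the wide rocker at (257,248) and the narrow one at (199,261), so narrow is on the left. On the hand control, the smaller flat button is at (356,279) and the mushroom at (411,283). The tape is at (287,199) and the pen at (360,202). The scene view agrees, and the far ends of both rockers are raised.

```bash
cat > h.py <<'E'
import numpy as np,cv2
from plant import viewer
def ray(ci,uv):
    T=np.array(ci['T']);K=np.array(ci['mtx']);d=np.linalg.solve(K,[uv[0],uv[1],1.]);return T[:3,3],T[:3,:3]@[d[0],-d[1],-d[2]]
def onz(ci,uv,z):
    o,d=ray(ci,uv);return o+d*(z-o[2])/d[2]
def proj(ci,p):
    T=np.array(ci['T']);c=T[:3,:3].T@(np.array(p)-T[:3,3]);q=np.array(ci['mtx'])@[c[0],-c[1],-c[2]];return q[:2]/q[2]
E
python3 - <<'E'
from h import *
c=viewer.camera_info('top'); im=cv2.imread('pics/top0.png'); hsv=cv2.cvtColor(im,cv2.COLOR_BGR2HSV)
# board: tan
x0,y0,x1,y1=165,210,300,305
H,S,V=[hsv[...,i].astype(int) for i in range(3)]
def big(m,box,n=1):
    x0,y0,x1,y1=box; k=np.zeros(m.shape,np.uint8);k[y0:y1,x0:x1]=m[y0:y1,x0:x1]
    return sorted(cv2.findContours(k,cv2.RETR_EXTERNAL,cv2.CHAIN_APPROX_NONE)[0],key=cv2.contourArea)[::-1][:n]
def rep(name,ct,z):
    P=np.array([onz(c,p[0],z)[:2] for p in ct],np.float32)
    r=cv2.minAreaRect(P*1000); print(name,'px',np.round(ct[:,0].mean(0),1),'rect c',np.round(r[0],1),'size',np.round(r[1],1),'ang',round(r[2],2))
b=big((S>90)&(V>130)&(H<30),(165,210,300,305))[0]; rep('board',cv2.convexHull(b),.012)
for ct in big((V<60),(180,225,275,285),4): rep('rocker',ct,.062)
for ct,z in zip(sorted(big((V<70),(340,262,430,300),2),key=lambda a:a[:,0,0].mean()),(.052,.068)): rep('btn',ct,z)
ctl=big((V>140)&(S<60),(325,250,440,312))[0]; rep('control',cv2.convexHull(ctl),.0395)
# greys of box tops
for bx in [(180,232,222,290),(234,222,280,276)]:
    g=big((S<70)&(V>75)&(V<170),bx)[0]; rep('box',cv2.convexHull(g),.054)
cr=np.hstack([cv2.resize(im[215:305,165:300],None,fx=3.5,fy=3.5,interpolation=cv2.INTER_CUBIC)[:300],cv2.resize(im[250:310,325:440],None,fx=2.7,fy=2.7,interpolation=cv2.INTER_CUBIC)[:160].copy() if 0 else cv2.copyMakeBorder(cv2.resize(im[250:310,325:440],None,fx=2.7,fy=2.7),0,138,0,0,cv2.BORDER_CONSTANT)])
cv2.imwrite('pics/crop1.png',cr)
E
```

```text
board px [228.9 258.1] rect c [562.9 163.4] size [129.3 230.3] ang 12.28
rocker px [255.4 249.4] rect c [574.1 109.5] size [62.9 50.3] ang 12.23
rocker px [199.5 260.5] rect c [550.8 215.8] size [63.2 26.9] ang 12.1
rocker px [212.1 281.9] rect c [509.8 190.8] size [ 6.2 43.1] ang 18.69
rocker px [243.5 231. ] rect c [609.9 134.2] size [1.9 0. ] ang 90.89
btn px [355.3 277. ] rect c [523.7 -85.1] size [23.1 29.8] ang 60.56
btn px [412.3 282.7] rect c [ 512.9 -191.9] size [40.1 39.9] ang 72.07
control px [383.  279.7] rect c [ 518.1 -142.2] size [191.3  75.4] ang 84.88
box px [199.1 260.9] rect c [550.8 215. ] size [86.2 66.5] ang 12.18
box px [254.7 251.6] rect c [573.9 108.9] size [86.3 64.5] ang 12.64
```

View pics/crop1.png

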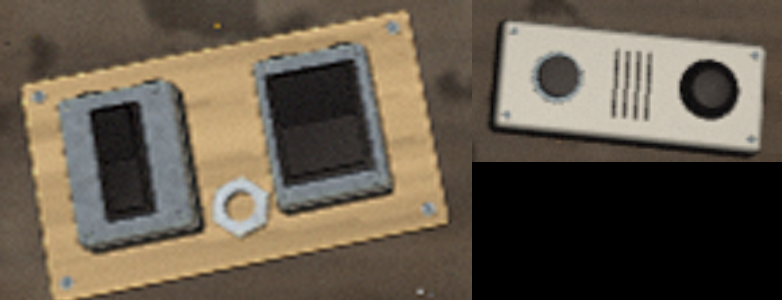

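All sizes match: board 129x230, boxes 86x66 and control 191x75 (the top face only). That gives wide_end ≈ (0.5925, 0.113), narrow_end ≈ (0.569, 0.2195) and start_top ≈ (0.5235, -0.087), with the board yawed 12.3°. I'll shut the gripper and travel at height.

```bash
cat > go.py <<'E'
import sys,numpy as np
from plant import telemetry
from scipy.spatial.transform import Rotation as R
s=telemetry.read_state();M=np.array(s['ee_rot']);p=np.array(s['tcp_pos'])
t=np.array(list(map(float,sys.argv[1:4])));a=np.radians(float(sys.argv[4]))
G=np.array([[np.cos(a),np.sin(a),0],[np.sin(a),-np.cos(a),0],[0,0,-1]])
print('t',round(s['clock'],2),'p',p.round(4),'d',(M.T@(t-p)).round(4),'w',np.degrees(R.from_matrix(M.T@G).as_rotvec()).round(2),'F',np.round(s['contact_force'],2),'w',round(s['width'],4))
E
python3 -m pendant '[{"dx":0.2,"dy":-0.14,"dz":0.04,"wz":8,"gripper":0},{"dx":0.2,"dy":-0.14,"dz":0.04,"wz":11.5,"gripper":0},{"dx":0.2,"dy":-0.14,"dz":0.04,"wz":11.5,"gripper":0},{"dx":0.2,"dy":-0.14,"dz":0.04,"wz":11.5,"gripper":0},{"dx":0.2,"dy":-0.14,"dz":0.04,"wz":11.5,"gripper":0}]'; python3 go.py .5925 .113 .13 12.3
```

```text
t 0.1 p [ 0.2215 -0.5029  0.2476] d [ 0.5877 -0.414   0.1183] w [-0.09 -0.   11.47] F [-0.21 -0.1   0.59] w 0.0855validation failed for argument at $[0]...
```

```bash
python3 -m pendant '[{"dx":0.2,"dy":-0.14,"dz":0.04,"wx":0,"wy":0,"wz":8,"gripper":0},{"dx":0.2,"dy":-0.14,"dz":0.04,"wx":0,"wy":0,"wz":11.5,"gripper":0},{"dx":0.2,"dy":-0.14,"dz":0.04,"wx":0,"wy":0,"wz":11.5,"gripper":0},{"dx":0.2,"dy":-0.14,"dz":0.04,"wx":0,"wy":0,"wz":11.5,"gripper":0},{"dx":0.2,"dy":-0.14,"dz":0.04,"wx":0,"wy":0,"wz":11.5,"gripper":0}]'; python3 go.py .5925 .113 .13 12.3
```

```text
clock: 0.6
tcp_pos: [0.3487, -0.2925, 0.2077]
ee_rot: [[0.977, 0.212, -0.0], [0.212, -0.977, 0.001], [-0.0, -0.001, -1.0]]
contact_force: [0.8, 0.0, 0.5]
width: 0.0123
t 0.6 p [ 0.3487 -0.2925  0.2077] d [ 0.3243 -0.3446  0.0779] w [-0.04  0.   -0.05] F [0.82 0.04 0.54] w 0.0123
```

```bash
python3 -m pendant '[{"dx":0.162,"dy":-0.172,"dz":0.0,"wx":0,"wy":0,"wz":0,"gripper":0},{"dx":0.162,"dy":-0.172,"dz":0.0,"wx":0,"wy":0,"wz":0,"gripper":0},{"dx":0.162,"dy":-0.172,"dz":0.0,"wx":0,"wy":0,"wz":0,"gripper":0},{"dx":0.162,"dy":-0.172,"dz":0.0,"wx":0,"wy":0,"wz":0,"gripper":0},{"dx":0.162,"dy":-0.172,"dz":0.0,"wx":0,"wy":0,"wz":0,"gripper":0}]'; python3 -m pendant '[{"dx":0.162,"dy":-0.172,"dz":0.06,"wx":0,"wy":0,"wz":0,"gripper":0},{"dx":0.162,"dy":-0.172,"dz":0.06,"wx":0,"wy":0,"wz":0,"gripper":0},{"dx":0.162,"dy":-0.172,"dz":0.06,"wx":0,"wy":0,"wz":0,"gripper":0},{"dx":0.162,"dy":-0.172,"dz":0.06,"wx":0,"wy":0,"wz":0,"gripper":0},{"dx":0.162,"dy":-0.172,"dz":0.06,"wx":0,"wy":0,"wz":0,"gripper":0}]' >/dev/null
python3 -m pendant '[{"dx":0,"dy":0,"dz":0,"wx":0,"wy":0,"wz":0,"gripper":0},{"dx":0,"dy":0,"dz":0,"wx":0,"wy":0,"wz":0,"gripper":0}]' >/dev/null;  python3 go.py .5925 .113 .11 12.3
python3 - <<'E'
from h import *
a=[viewer.get_image(n)[:,:,::-1] for n in ('wrist','scene')]
cv2.imwrite('pics/w1.png',np.hstack([cv2.resize(a[0],(400,300)),cv2.resize(a[1][220:400,120:360],(400,300))]))
E
```

```text
clock: 1.1
tcp_pos: [0.4708, -0.0894, 0.2081]
ee_rot: [[0.977, 0.214, -0.0], [0.214, -0.977, 0.0], [0.0, -0.0, -1.0]]
contact_force: [-0.5, -0.7, -0.1]
width: -0.0001
t 1.8 p [0.5911 0.1111 0.1471] d [ 0.0019 -0.0016  0.0371] w [0.   0.14 0.08] F [ 0.05 -0.4  -0.2 ] w 0.0001
```

View pics/w1.png

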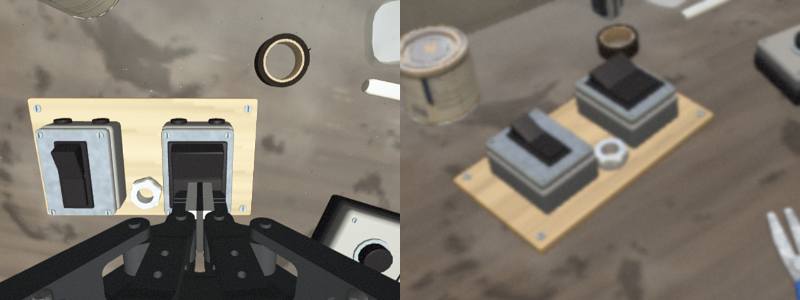

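The wrist view shows the fingers in line with the wide rocker, and the scene crop shows both far ends raised. I'll come down to just above it, then press.

```bash
python3 -m pendant '[{"dx":0.002,"dy":-0.002,"dz":0.03,"wx":0,"wy":0,"wz":0,"gripper":0},{"dx":0.002,"dy":-0.002,"dz":0.055,"wx":0,"wy":0,"wz":0,"gripper":0},{"dx":0.002,"dy":-0.002,"dz":0.06,"wx":0,"wy":0,"wz":0,"gripper":0},{"dx":0.002,"dy":-0.002,"dz":0.064,"wx":0,"wy":0,"wz":0,"gripper":0},{"dx":0.002,"dy":-0.002,"dz":0.066,"wx":0,"wy":0,"wz":0,"gripper":0}]'; python3 go.py .5925 .113 .0775 12.3
python3 -m pendant '[{"dx":0,"dy":0,"dz":0.002,"wx":0,"wy":0,"wz":0,"gripper":0},{"dx":0,"dy":0,"dz":0.003,"wx":0,"wy":0,"wz":0,"gripper":0}]';python3 go.py .5925 .113 .0775 12.3
```

```text
clock: 2.4
tcp_pos: [0.5935, 0.1118, 0.0832]
ee_rot: [[0.977, 0.211, 0.001], [0.211, -0.977, -0.0], [0.0, 0.001, -1.0]]
contact_force: [-1.4, -0.1, 1.4]
width: -0.0002
t 2.4 p [0.5935 0.1118 0.0832] d [-0.0007 -0.0013  0.0057] w [ 0.03 -0.03 -0.1 ] F [-1.38 -0.1   1.38] w -0.0002
clock: 2.6
tcp_pos: [0.5945, 0.1124, 0.0804]
ee_rot: [[0.977, 0.212, 0.003], [0.212, -0.977, -0.0], [0.003, 0.001, -1.0]]
contact_force: [0.9, -1.5, 2.1]
width: -0.0001
t 2.6 p [0.5945 0.1124 0.0804] d [-0.0018 -0.0011  0.0029] w [ 0.06 -0.14 -0.06] F [ 0.91 -1.47  2.07] w -0.0001
```

```bash
python3 -m pendant '[{"dx":-0.001,"dy":0,"dz":0.002,"wx":0,"wy":0,"wz":0,"gripper":0},{"dx":-0.001,"dy":0,"dz":0.004,"wx":0,"wy":0,"wz":0,"gripper":0},{"dx":-0.001,"dy":0,"dz":0.004,"wx":0,"wy":0,"wz":0,"gripper":0}]';python3 go.py .5925 .113 .0775 12.3
python3 -m pendant '[{"dx":0,"dy":0,"dz":0.002,"wx":0,"wy":0,"wz":0,"gripper":0},{"dx":0,"dy":0,"dz":0.003,"wx":0,"wy":0,"wz":0,"gripper":0},{"dx":0,"dy":0,"dz":0.003,"wx":0,"wy":0,"wz":0,"gripper":0}]' | tail -2;python3 go.py .5925 .113 .0775 12.3
```

```text
clock: 2.9
tcp_pos: [0.5941, 0.1128, 0.0775]
ee_rot: [[0.977, 0.213, 0.004], [0.213, -0.977, 0.0], [0.004, 0.001, -1.0]]
contact_force: [-1.1, -1.6, 11.6]
width: 0.0002
t 2.9 p [0.5941 0.1128 0.0775] d [-0.0015 -0.0006 -0.    ] w [ 0.03 -0.23 -0.02] F [-1.06 -1.56 11.63] w 0.0002
contact_force: [-7.3, -1.4, 30.2]
width: -0.0001
t 3.2 p [0.5943 0.1127 0.0771] d [-0.0017 -0.0006 -0.0004] w [ 0.06 -0.3  -0.01] F [-7.27 -1.39 30.21] w -0.0001
```

It bottomed out at the predicted height, with force climbing to 30 N. I'll lift straight up and move to the narrow rocker.

```bash
python3 -m pendant '[{"dx":0,"dy":0,"dz":-0.03,"wx":0,"wy":0,"wz":0,"gripper":0},{"dx":0,"dy":0,"dz":-0.06,"wx":0,"wy":0,"wz":0,"gripper":0},{"dx":0,"dy":-0.05,"dz":-0.06,"wx":0,"wy":0,"wz":0,"gripper":0},{"dx":0,"dy":-0.1,"dz":-0.06,"wx":0,"wy":0,"wz":0,"gripper":0},{"dx":0,"dy":-0.109,"dz":-0.06,"wx":0,"wy":0,"wz":0,"gripper":0}]' | head -2; python3 -m pendant '[{"dx":0,"dy":0,"dz":0,"wx":0,"wy":0,"wz":0,"gripper":0},{"dx":0,"dy":0,"dz":0,"wx":0,"wy":0,"wz":0,"gripper":0}]' >/dev/null;python3 go.py .5695 .2195 .0775 12.3
python3 - <<'E'
from h import *
a=[viewer.get_image(n)[:,:,::-1] for n in ('wrist','scene')]
cv2.imwrite('pics/w2.png',np.hstack([cv2.resize(a[0],(400,300)),cv2.resize(a[1][220:400,120:360],(400,300))]))
E
```

```text
clock: 3.7
tcp_pos: [0.5696, 0.2148, 0.1325]
t 3.9 p [0.5711 0.2098 0.1319] d [ 0.0007 -0.0094  0.0545] w [-0.39  0.05  0.79] F [-0.66 -0.01  0.43] w 0.0001
```

View pics/w2.png

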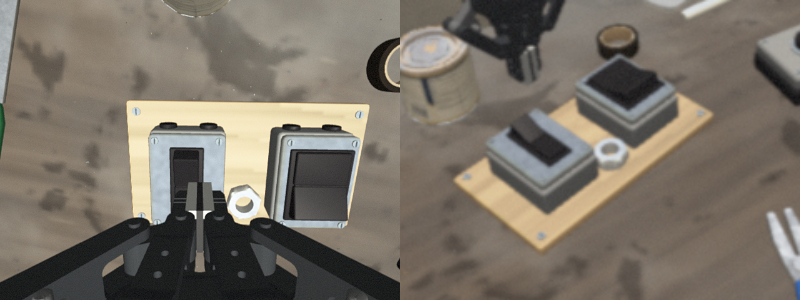

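The wide rocker is now down at its far end and raised at its near end. The narrow rocker is still off. The TCP reads 9 mm short in y, which I want to check before pressing.

```bash
for i in 1 2; do python3 -m pendant '[{"dx":0,"dy":0,"dz":0,"wx":0,"wy":0,"wz":0,"gripper":0},{"dx":0,"dy":0,"dz":0,"wx":0,"wy":0,"wz":0,"gripper":0}]' >/dev/null;python3 go.py .5695 .2195 .0775 12.3; done; python3 -c "
from plant import telemetry as t;s=t.read_state();print(s['q'],s['joint_vel'],s['tau'])"
```

```text
t 4.2 p [0.5715 0.2094 0.1322] d [ 0.0003 -0.0099  0.0548] w [-0.41  0.01  0.74] F [-0.25 -0.08  0.82] w 0.0
t 4.4 p [0.5713 0.21   0.1323] d [ 0.0004 -0.0093  0.0548] w [-0.41  0.01  0.8 ] F [-0.85  0.08  0.16] w 0.0002
[ 0.22759646  0.52740525 -0.19264886  0.85082383  0.00711191  3.14062878] [ 0.00382726  0.001174   -0.00158235 -0.00143336  0.00054047 -0.00142273] [-8.56520771e-02 -5.21928406e+01  2.38482016e+01  8.95928806e-04
  2.02378660e-02  5.09640040e-05]
```

Joint 6 is at its range limit of 3.14, which explains the shortfall. A few degrees of yaw will free it and won't matter for the press.

```bash
python3 -m pendant '[{"dx":0,"dy":0,"dz":0,"wx":0,"wy":0,"wz":-6,"gripper":0},{"dx":0,"dy":-0.005,"dz":0,"wx":0,"wy":0,"wz":-6,"gripper":0},{"dx":0,"dy":-0.009,"dz":0,"wx":0,"wy":0,"wz":-6,"gripper":0},{"dx":0,"dy":-0.009,"dz":0,"wx":0,"wy":0,"wz":-6,"gripper":0}]' >/dev/null;python3 go.py .5695 .2195 .0775 18; python3 -c "
from plant import telemetry as t;s=t.read_state();print(s['q'])"
```

```text
t 4.8 p [0.569  0.2198 0.1324] d [0.0004 0.0008 0.0549] w [-0.42 -0.04  1.1 ] F [-0.57 -0.76 -0.72] w 0.0001
[ 0.24417814  0.52928952 -0.18912378  0.85230217  0.00730859  3.05233564]
```

```bash
python3 -m pendant '[{"dx":0,"dy":0.001,"dz":0.025,"wx":0,"wy":0,"wz":0,"gripper":0},{"dx":0,"dy":0.001,"dz":0.04,"wx":0,"wy":0,"wz":0,"gripper":0},{"dx":0,"dy":0.001,"dz":0.046,"wx":0,"wy":0,"wz":0,"gripper":0},{"dx":0,"dy":0.001,"dz":0.05,"wx":0,"wy":0,"wz":0,"gripper":0},{"dx":0,"dy":0.001,"dz":0.053,"wx":0,"wy":0,"wz":0,"gripper":0}]' >/dev/null; python3 go.py .5695 .2195 .0775 18
python3 -m pendant '[{"dx":0,"dy":0,"dz":0.002,"wx":0,"wy":0,"wz":0,"gripper":0},{"dx":0,"dy":0,"dz":0.004,"wx":0,"wy":0,"wz":0,"gripper":0},{"dx":0,"dy":0,"dz":0.004,"wx":0,"wy":0,"wz":0,"gripper":0}]' >/dev/null; python3 go.py .5695 .2195 .0775 18
```

```text
t 5.3 p [0.5707 0.2188 0.0801] d [-0.0009 -0.0011  0.0026] w [-0.39 -0.18  1.11] F [1.47 0.1  2.06] w -0.0
t 5.6 p [0.5709 0.2188 0.0775] d [-0.0011 -0.0011 -0.    ] w [-0.38 -0.24  1.12] F [ 1.01 -0.43 10.48] w -0.0001
```

```bash
python3 -m pendant '[{"dx":0,"dy":0,"dz":0.002,"wx":0,"wy":0,"wz":0,"gripper":0},{"dx":0,"dy":0,"dz":0.003,"wx":0,"wy":0,"wz":0,"gripper":0},{"dx":0,"dy":0,"dz":0.003,"wx":0,"wy":0,"wz":0,"gripper":0}]' >/dev/null; python3 go.py .5695 .2195 .0775 18
python3 -m pendant '[{"dx":0,"dy":0,"dz":-0.03,"wx":0,"wy":0,"wz":0,"gripper":0},{"dx":0,"dy":0,"dz":-0.07,"wx":0,"wy":0,"wz":0,"gripper":0},{"dx":0,"dy":0.04,"dz":-0.09,"wx":0,"wy":0,"wz":0,"gripper":0},{"dx":0,"dy":0.09,"dz":-0.09,"wx":0,"wy":0,"wz":0,"gripper":0},{"dx":0,"dy":0.14,"dz":-0.09,"wx":0,"wy":0,"wz":0,"gripper":0}]' >/dev/null
python3 -m pendant '[{"dx":0,"dy":0,"dz":0,"wx":0,"wy":0,"wz":0,"gripper":0},{"dx":0,"dy":0,"dz":0,"wx":0,"wy":0,"wz":0,"gripper":0}]' >/dev/null;python3 go.py .5235 -.087 .13 12.3
python3 - <<'E'
from h import *
a=[viewer.get_image(n)[:,:,::-1] for n in ('wrist','scene')]
cv2.imwrite('pics/w3.png',np.hstack([cv2.resize(a[0],(400,300)),cv2.resize(a[1][220:400,120:360],(400,300))]))
E
```

```text
t 5.9 p [0.571  0.2188 0.0772] d [-0.0012 -0.0011 -0.0003] w [-0.36 -0.31  1.13] F [-6.6  -2.63 28.01] w -0.0
t 6.6 p [0.615  0.0845 0.161 ] d [-0.1423  0.1326  0.03  ] w [-0.46  0.05  6.67] F [-0.35  0.61  0.72] w 0.0002
```

View pics/w3.png

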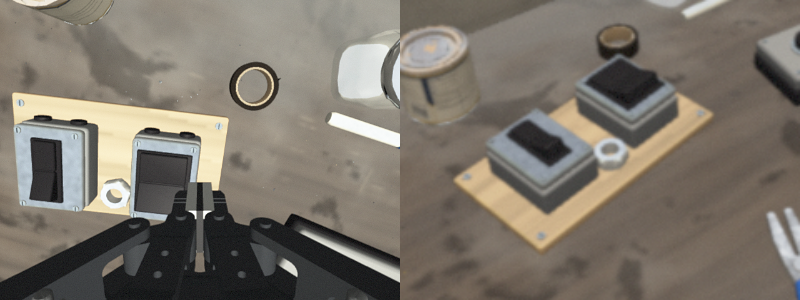

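Both rockers are down at the far end, and the nut and tape look unmoved. Next is the flat button.

```bash
python3 -m pendant '[{"dx":-0.142,"dy":0.133,"dz":0,"wx":0,"wy":0,"wz":0,"gripper":0},{"dx":-0.142,"dy":0.133,"dz":0,"wx":0,"wy":0,"wz":0,"gripper":0},{"dx":-0.142,"dy":0.133,"dz":0,"wx":0,"wy":0,"wz":0,"gripper":0},{"dx":-0.142,"dy":0.133,"dz":0,"wx":0,"wy":0,"wz":0,"gripper":0},{"dx":-0.142,"dy":0.133,"dz":0.03,"wx":0,"wy":0,"wz":0,"gripper":0}]' >/dev/null
python3 -m pendant '[{"dx":0,"dy":0,"dz":0.025,"wx":0,"wy":0,"wz":0,"gripper":0},{"dx":0,"dy":0,"dz":0.025,"wx":0,"wy":0,"wz":0,"gripper":0},{"dx":0,"dy":0,"dz":0.025,"wx":0,"wy":0,"wz":0,"gripper":0}]' >/dev/null;python3 go.py .5235 -.087 .069 19
python3 - <<'E'
from h import *
from plant import telemetry
p=np.array(telemetry.read_state()['tcp_pos']);tip=p-[0,0,.017]
ims={}
for n in ('wrist','scene','top'):
    c=viewer.camera_info(n);im=viewer.get_image(n)[:,:,::-1].copy()
    for P,col in (((.5235,-.087,.052),(0,0,255)),(tip,(0,255,0))):
        u=proj(c,P);print(n,u.round(0));cv2.circle(im,tuple(int(x) for x in u),2,col,-1)
    ims[n]=im
def cr(n,P):
    u,v=[int(x) for x in proj(viewer.camera_info(n),P)];x=min(max(u-80,0),480);y=min(max(v-60,0),360);return cv2.resize(ims[n][y:y+120,x:x+160],(400,300),interpolation=cv2.INTER_CUBIC)
cv2.imwrite('pics/w4.png',np.vstack([np.hstack([cv2.resize(ims['wrist'],(400,300)),cr('scene',tip)]),np.hstack([cr('top',tip),cv2.resize(ims['scene'],(400,300))])]))
E
```

```text
t 7.5 p [ 0.5245 -0.0848  0.1054] d [-0.0016  0.002   0.0364] w [-0.46  0.02  0.24] F [ 0.58 -0.14  0.24] w 0.0005
wrist [324. 283.]
wrist [320. 315.]
scene [363. 241.]
scene [363. 225.]
top [357. 277.]
top [358. 275.]
```

View pics/w4.png

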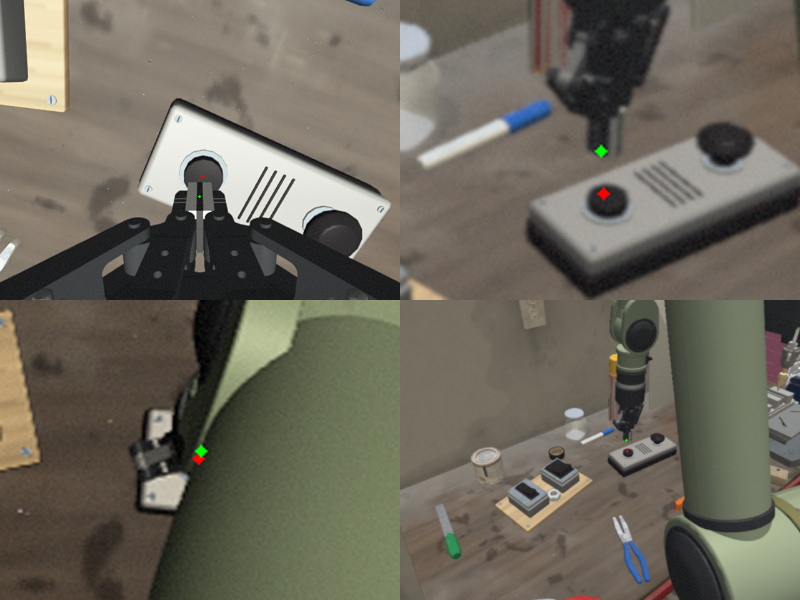

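The red dot (measured button centre) sits on the flat button in both the wrist and scene views, with the tip above it and nothing else close. I'll press it.

```bash
python3 -m pendant '[{"dx":-0.002,"dy":0.002,"dz":0.015,"wx":0,"wy":0,"wz":0,"gripper":0},{"dx":-0.002,"dy":0.002,"dz":0.028,"wx":0,"wy":0,"wz":0,"gripper":0},{"dx":-0.002,"dy":0.002,"dz":0.034,"wx":0,"wy":0,"wz":0,"gripper":0},{"dx":-0.002,"dy":0.002,"dz":0.037,"wx":0,"wy":0,"wz":0,"gripper":0},{"dx":-0.002,"dy":0.002,"dz":0.039,"wx":0,"wy":0,"wz":0,"gripper":0}]' >/dev/null; python3 go.py .5235 -.087 .063 19
python3 -m pendant '[{"dx":0,"dy":0,"dz":0.002,"wx":0,"wy":0,"wz":0,"gripper":0},{"dx":0,"dy":0,"dz":0.004,"wx":0,"wy":0,"wz":0,"gripper":0},{"dx":0,"dy":0,"dz":0.004,"wx":0,"wy":0,"wz":0,"gripper":0}]' >/dev/null; python3 go.py .5235 -.087 .063 19
```

```text
t 8.15 p [ 0.5232 -0.0882  0.0662] d [ 0.0007 -0.001   0.0032] w [-0.45 -0.    0.14] F [-2.05  0.65  1.61] w 0.0004
t 8.45 p [ 0.5232 -0.0882  0.0633] d [ 0.0007 -0.001   0.0003] w [-0.43 -0.04  0.14] F [-4.17  1.55 10.93] w -0.0002
```

```bash
python3 -m pendant '[{"dx":-0.0005,"dy":0,"dz":0.001,"wx":0,"wy":0,"wz":0,"gripper":0},{"dx":-0.0005,"dy":0,"dz":0.001,"wx":0,"wy":0,"wz":0,"gripper":0}]' >/dev/null; python3 go.py .5235 -.087 .063 19
python3 -m pendant '[{"dx":0,"dy":0,"dz":-0.01,"wx":0,"wy":0,"wz":0,"gripper":0},{"dx":0,"dy":0,"dz":-0.03,"wx":0,"wy":0,"wz":0,"gripper":0},{"dx":0,"dy":0,"dz":-0.07,"wx":0,"wy":0,"wz":0,"gripper":0},{"dx":0,"dy":0,"dz":-0.11,"wx":0,"wy":0,"wz":0,"gripper":0},{"dx":-0.04,"dy":0,"dz":-0.13,"wx":0,"wy":0,"wz":0,"gripper":0}]' >/dev/null
python3 -m pendant '[{"dx":-0.12,"dy":0,"dz":0,"wx":0,"wy":0,"wz":0,"gripper":0},{"dx":-0.12,"dy":0,"dz":0,"wx":0,"wy":0,"wz":0,"gripper":0},{"dx":-0.12,"dy":0,"dz":0,"wx":0,"wy":0,"wz":0,"gripper":0},{"dx":-0.12,"dy":0,"dz":0,"wx":0,"wy":0,"wz":0,"gripper":0},{"dx":-0.12,"dy":0,"dz":0,"wx":0,"wy":0,"wz":0,"gripper":0}]' >/dev/null; python3 go.py .5235 -.087 .063 19
python3 - <<'E'
from h import *
a={n:viewer.get_image(n)[:,:,::-1] for n in ('scene','wrist','top')}
o=cv2.imread('pics/scene0.png')
cv2.imwrite('pics/w5.png',np.vstack([np.hstack([cv2.resize(im[150:380,120:440],(400,288)) for im in (o,a['scene'])]),np.hstack([cv2.resize(a[n],(400,300)) for n in ('wrist','top')])]))
E
```

```text
t 8.65 p [ 0.5232 -0.0882  0.0631] d [ 0.0007 -0.001   0.0001] w [-0.42 -0.11  0.15] F [-6.12  2.93 17.  ] w 0.0
t 9.65 p [ 0.373  -0.1426  0.1918] d [ 0.1601 -0.0026  0.1292] w [-0.3  -0.14  0.07] F [-1.13 -0.91  0.23] w 0.0004
```

View pics/w5.png

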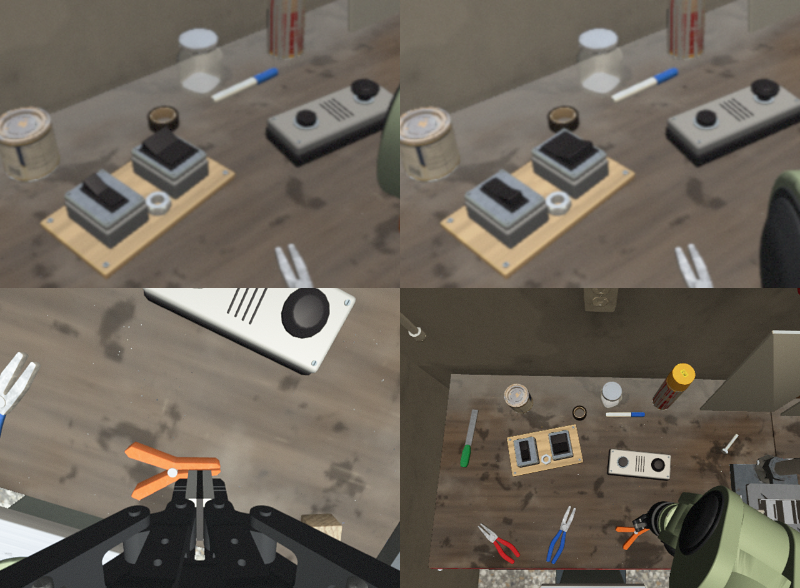

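The tip reached the home height with 17 N on it, and the button has sprung back up. Both rockers are on, and the control, nut, tape and pen sit where they were before (left and right scene crops match). I'll do a quick numeric check on the control and then hand in.

```bash
python3 - <<'E'
from h import *
from plant import workorder
o=cv2.imread('pics/scene0.png');n=viewer.get_image('scene')[:,:,::-1].copy()
for nm,(x0,y0,x1,y1) in {'control':(325,205,425,290),'nut':(234,300,260,325),'tape':(232,228,268,258),'pen':(284,200,348,234)}.items():
    f=lambda im:cv2.cvtColor(im[y0:y1,x0:x1],cv2.COLOR_BGR2GRAY).astype(np.float32)
    print(nm,'shift px',np.round(cv2.phaseCorrelate(f(o),f(n),cv2.createHanningWindow((x1-x0,y1-y0),cv2.CV_32F)),2))if 0 else print(nm,cv2.phaseCorrelate(f(o),f(n),cv2.createHanningWindow((x1-x0,y1-y0),cv2.CV_32F)))
workorder.job_done()
E
```

```text
control ((-0.055022274341617106, -0.11143201835153604), 0.9915295408036974)
nut ((0.48046638739106484, 0.5815138210107467), 1.0103543444033023)
tape ((-0.0006780018632035478, 0.28217326144482513), 0.9533213491793032)
pen ((-0.03230979964339298, -0.007478136435100424), 0.9625325351953506)
the job is handed in; nothing more can be done
```

The job is done and handed in at about 10 s of the 42 s limit. With the gripper shut, I pushed the wide rocker down, then the narrow rocker, then pressed the flat-topped button and backed the arm clear.

- **Rockers:** both stopped at the predicted fully-down height (fingertips about 60 mm above the bench) with 28–30 N on the fingertips. The pictures afterwards show both switched over and staying there.
- **Button:** it went down about 6 mm to the expected home height, where the force rose to 17 N, well above its 4 N spring. The last picture shows it back up. The mushroom-headed button was not touched.
- **Things left alone:** comparing the scene camera's first and last pictures, the control moved about 0.1 px, the pen less than 0.1 px and the tape 0.3 px. The nut patch read 0.5–0.6 px (about 1 mm). The arm came nowhere near the nut, and that patch also takes in the edges of the switch boxes, so I put that down to measurement noise.
- **Problems on the way:**
  - My first move command was refused for missing fields, and nothing moved.
  - The last joint reached its range limit on the way to the narrow rocker, leaving the arm about 9 mm short, so I turned the gripper 6° before pressing.

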